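# Close the packed trolley case and draw out its handle

## Robot

A 6-joint arm with a two-finger parallel gripper is mounted at the origin on the work surface. World frame = base frame: x ahead of the robot, y to its left, z up, the work surface at z = 0. Lengths are in mm, angles in rad, forces in N, time in s.
With the tool pointing down it reaches from about 400 to 925 mm from the base axis. Payload 12.5 kg.
Tool frame: the origin (TCP) lies where the fingers leave the gripper's body, on its centre line; the fingertips stand 78 mm ahead of it and the grasp point (between the pads) lies 59 mm ahead of it (env.tip_extent is the distance from the TCP to the fingertips, in mm); z points along the fingers, y is the direction in which the jaws open and shut (so a half turn about z gives the same grasp; the last joint's range is limited). The gripper opens to 95 mm and grips with 3 to 60 N. Pads are 20 mm wide; open, the fingers measure 119 mm over their backs; the gripper's body (75 mm by 180 mm) begins 59 mm behind the grasp point.
Start: joints at [-1.27, 0.491, 1.559, -0, 1.092, -0.106], TCP at [247.317, -573.997, 292.261] pointing down, gripper open.
Joint ranges: [-3.1, 3.1], [-0.84, 2.19], [0.05, 2.79], [-1.13, 4.28], [0.06, 2.93], [-2.69, 2.69]. Speed limits (rad/s): [2.22, 2.22, 2.79, 3.14, 3.14, 3.14].

## Interface

Orientations are given as [roll, pitch, yaw] about the fixed x, y, z axes, in that order (R = Rz(yaw) Ry(pitch) Rx(roll)).
In Python, from cell import env gives the robot as it stands. The module is installed in compiled form; this text tells all that it offers.
- The arm moves only by the tool play_rows, never from a script. Its argument "targets" is a list of rows, each an object with "linear": the shift along the tool's x, y, z in mm, a list of three; "turn": the turn about the tool's z in rad. A call has 1 to 20 rows; each row is the pose to reach, as a shift and turn from the pose commanded when the call began, along the tool's axes at that moment; what a row does not reach only later rows make up. A row lasts 1/8 s, in which the tool goes at most 62.5 mm and 10.7 degrees, less where a joint would pass 70% of its speed; a pose out of reach is approached as far as the arm can. A call with a gripper value outside its range is refused whole. "hand" is the finger opening in mm, from 0 to 95.1, set as the call begins (left out, the last holds). The fingers move at their own pace and stop on an object; the grip force is fixed at half the most. Time passes only in rows, so rows that repeat a pose let the fingers close. It gives the time, the measured TCP pose, the force and the opening at its end, in the units of the state.
- env.state(): the state, without advancing time (a new reading comes with each control period).
- env.read_camera(name): name is "scene" or "top"; returns (picture, depth): 480x640x3 uint8, red, green, blue; 480x640 float32, mm along the optical axis (not along the pixel's ray), 0 where there is no reading.
- env.camera_params(name): a dict with "fx", "fy", "cx", "cy" (pixels), "R" (3x3) and "t" (3): a world point X has camera coordinates R X + t. Camera axes: x right, y down, z forward; pixel columns grow to the right and rows downward; lengths in mm; the calibration is good to about 2 mm. A picture is of the moment at which its call begins. camera_params takes no time and is no camera call.
- env.job_done(): hands the job in, once; it reports no verdict.
The state is a dict: "t": time; "joints": joint angles; "qvel": joint speeds; "tau": joint torques, N m; "eef_pos": TCP position; "tcp_rot": TCP orientation; "ft_force": force on the tool from outside, world axes, zero at the start; "moment": the same for the moment, N m; "opening": opening from 0.0 (shut) to 1.0 (fully open).
Only numpy, scipy, OpenCV 4.12 (cv2) and the standard library are available. Lean on these libraries where they do the work, as an engineer would, in place of code of your own. Each camera call takes 0.05 s, during which the arm holds its last target.

## Task

The trolley case is packed: swing its lid down fully shut, then take the handle's cross bar, press the release button in it and draw the handle all the way up past its first stop to the second. Finish holding the bar there in the gripper, handle fully extended and lid still shut; leave the bottles and the beaker on the bench where they stand.

Things in the scene. Friction and masses are not known exactly. Their poses are not given: they have to be found in the camera images.
- lid_hinge (a point): Middle of the lid's hinge line, on the rim of the black plastic trolley tool case that stands, fixed, on the floor by the bench, handle side to the robot. Its axes are the case's: x from the handle across the case, y along hinge and cross bar, z up. The box reaches 290 mm along +x, 210 mm either way in y; the handle lies 45 mm back (-x), its fixed steel outer tubes end 40 mm below this point.
- lid (a joint): Angle of the grey lid, rad: 0 = shut (level on the rim), growing as it opens towards the handle; starts at 0.85 to 1.25. A slab 290 mm (hinge to free edge) x 420 x 35 mm, hinge line at its lower corner; a finger lip, 120 mm wide, stands 13 mm out of its free edge. Friction hinges: it stays where it is left and must be pushed right down (2 to 6 N at its free half); no catch.
- lid_top (a point): Centre of the lid's outer (upper) face: 145 mm from the hinge line along the lid, 35 mm off its underside. Turns with the lid; its axes are the lid's (x from hinge to free edge, z out of the outer face).
- grip_bar: Black plastic cross bar of the telescopic handle: 32 mm thick (along the case's x), 275 mm long (y), 26 mm high, on two 18 mm aluminium tubes at y -115 and 115 mm. Origin at its centre; axes as the case's. Stowed, its centre is 50 mm above the top face of the shut lid; both long faces are free for a pinch from above.
- telescope (a joint): How far the handle is drawn straight up, m: 0 = stowed and locked, 0.160 = first stop, 0.320 = second stop, the end of its travel. A spring lock holds it at each of the three unless the button is pressed in; if the button is let go in between, it locks at the next one reached. With the button in it slides freely (5 to 8 N to lift it) and sinks if not held.
- button_face (a point): Centre of the face of the grey thumb button in the middle of the bar's face towards the robot (the case's -x side), 20 mm wide (y) x 16 mm high; stands 7 mm proud of the bar, so 39 mm over button and bar. A pinch across the bar's middle presses it in.
- button (a joint): How far the release button is pressed in towards the case's +x, m: 0 = out, 0.006 = fully in (7 N); the lock is free from 0.0045 on. It springs back when let go.
- canister: White one-litre canister with a red cap, 90 mm diameter, 205 mm tall, on the bench's side wing; bystander. Origin at the centre of its underside.
- dosing_bottle: Grey squeeze bottle with a pointed white nozzle, 64 mm diameter, about 205 mm tall, on the side wing; bystander. Origin at the centre of its underside.
- beaker: Clear plastic measuring beaker, 90 mm diameter, 100 mm tall, on the side wing; bystander. Origin at the centre of its underside.

How it is judged:
By the outcome, as a careful person would: the job done as asked, in the order asked, and still so for the second after the job is handed in, while the arm keeps its last pose, push and grip.
It also fails if it takes over 51 s, if anything falls off the work surface, if the arm or the gripper's body presses on something with over 40 N, if the wrist force passes 120 N, or if a joint passes its speed limit or range.

## Working session

There is one attempt and no reset: what is moved stays moved. The work goes in short steps, Python scripts to look and compute and a tool call to move; the robot and the scene stay as the last step left them, time stands still between calls to the robot, and variables do not carry over. Pictures are saved under pics/ and viewed, and the job is handed in when it is done.

Besides the shell and the picture viewer there is one more tool, called after "Request:" by a JSON object that holds its "name" and its "arguments". play_rows: Moves the arm, as the interface text tells. Its arguments: {"type":"object","properties":{"targets":{"type":"array","items":{"type":"object","properties":{"linear":{"type":"array","items":{"type":"number"}},"turn":{"type":"number"}}}},"hand":{"type":"number"}},"required":["targets"]}

```bash
mkdir -p pics
cat > h.py <<'E'
from cell import env
import numpy as np, cv2
def snap(n,f):
    im,d=env.read_camera(n); cv2.imwrite('pics/'+f+'.png',im[:,:,::-1]); np.save('pics/'+f+'.npy',d); return im,d
def pts(n,d):
    p=env.camera_params(n); v,u=np.mgrid[:480,:640]
    c=np.stack([(u-p['cx'])/p['fx']*d,(v-p['cy'])/p['fy']*d,d],-1)
    return (c-np.array(p['t']))@np.array(p['R'])
E
python3 - <<'E'
from h import *
print(env.state())
for n in('scene','top'):
    snap(n,n+'0'); p=env.camera_params(n); print(n,p,-np.array(p['R']).T@p['t'])
E
```

```text
{'t': 0.0, 'joints': array([-1.26956401e+00,  4.91526622e-01,  1.55945565e+00, -1.52791705e-05,
        1.09167194e+00, -1.05589050e-01]), 'qvel': array([-0.00208902, -0.00094117, -0.00079945, -0.0017303 , -0.00108961,
       -0.00060858]), 'tau': array([ 1.45125647e-03, -6.12651014e+01, -2.58175439e+01,  6.92980131e-02,
        4.83199744e-02, -9.55431301e-05]), 'eef_pos': array([ 247.28502246, -573.82667593,  291.68002485]), 'tcp_rot': array([-3.14053558e+00, -9.84052913e-05,  4.06828370e-01]), 'ft_force': array([ 0.20089919, -0.15310955,  0.88029369]), 'moment': array([-0.03993411, -0.00964693, -0.05787772]), 'opening': 0.9975103648651348}
scene {'fx': 505.50093769717733, 'fy': 505.50093769717733, 'cx': 322.6733079743668, 'cy': 244.61611817022097, 'R': array([[-0.97612288,  0.2164969 ,  0.01769781],
       [ 0.16025366,  0.77274302, -0.61415551],
       [-0.14663862, -0.5966551 , -0.78898657]]), 't': array([ 466.12844077, -221.18528888, 1377.4896384 ])} [692.43757034 891.89024682 942.72920715]
top {'fx': 597.127689750525, 'fy': 597.127689750525, 'cx': 318.33901530528664, 'cy': 239.52204402151546, 'R': array([[-0.0020439 , -0.99999508, -0.0023781 ],
       [-0.98012646,  0.00247501, -0.19835826],
       [ 0.19836317,  0.00192542, -0.9801267 ]]), 't': array([ 164.23963568,  503.6027306 , 1283.42406781])} [ 239.34598776  160.52128002 1358.20253381]
```

```bash
ls -la; ls pics
```

```text
total 16
drwxr-xr-x  3 agent agent 4096 Dec  6 07:18 .
drwxr-xr-x 23 root  root  4096 Dec  6 07:18 ..
-rw-r--r--  1 agent agent  356 Dec  6 07:18 h.py
drwxr-xr-x  2 agent agent 4096 Dec  6 07:18 pics
scene0.npy
scene0.png
top0.npy
top0.png
```

View pics/scene0.png

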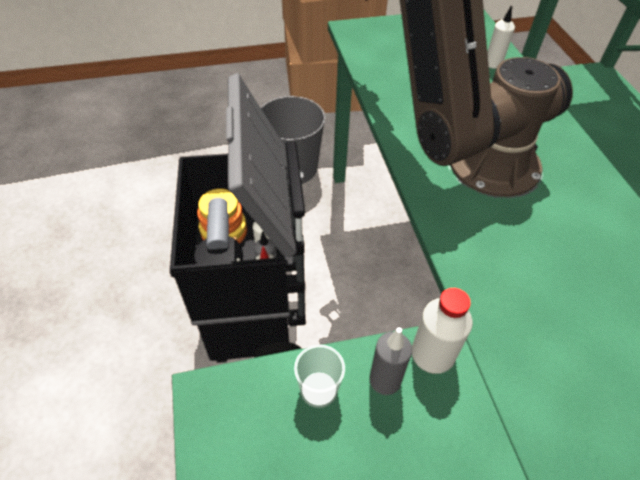

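View pics/top0.png

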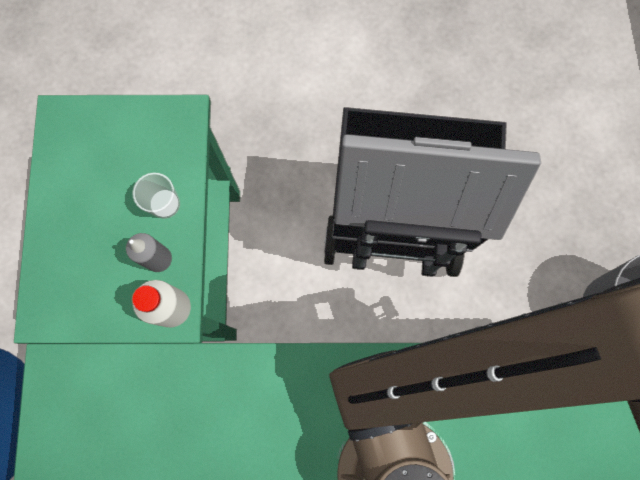

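The scene view shows the case with the grey lid open, its lip near (230,125). In the top view the bar runs from (367,228) to (481,240), with the lid face spanning (345,140) to (538,160). The button is near (422,240). Next I'll measure these points.

Run:
```python
from h import *
d=np.load('pics/top0.npy'); P=pts('top',d)
for n,(u,v) in dict(barL=(370,226),barR=(478,238),barM=(424,232),but=(422,240),lidTL=(352,145),lidTR=(530,160),lidmid=(430,185),lidBL=(345,215),lidBR=(490,232),lip=(440,144),rimTL=(347,110),rimTR=(503,124)).items():
    print(n,P[v,u].round(1))
# lid plane fit
m=np.zeros((480,640),bool); cv2_m=np.zeros((480,640),np.uint8)
cv2.fillPoly(cv2_m,[np.array([[355,155],[525,170],[490,225],[350,210]])],1)
X=P[(cv2_m>0)&(d>0)]; 
for _ in range(4):
    c=np.median(X,0) if _==0 else X.mean(0); n=np.linalg.svd(X-X.mean(0),full_matrices=False)[2][2]; r=(X-X.mean(0))@n; X=X[abs(r)<max(2,1.5*r.std())]
n*=np.sign(n[2]); print('plane',n,X.mean(0),len(X),r.std(),'ang',np.arccos(n[2]))
# bar: top points
z=P[...,2]
s=P[215:260,355:500]; k=(d[215:260,355:500]>0)
for zz in range(-200,400,20):print(zz,((s[...,2]>zz)&(s[...,2]<=zz+20)&k).sum(),end='; ')
im=cv2.imread('pics/top0.png'); cv2.imwrite('pics/topz.png',cv2.resize(im[90:290,310:560],None,fx=3,fy=3,interpolation=cv2.INTER_CUBIC))
```

```text
barL [547.7  42.1  -7.1]
barR [ 519.5 -210.8  -13. ]
barM [533.5 -84.2  -9.3]
but [516.5 -80.8 -20.2]
lidTL [683.2  91.7 166.5]
lidTR [ 648.4 -279.3  168.4]
lidmid [621.9 -86.1  77.3]
lidBL [587.5  98.  -60.9]
lidBR [ 544.2 -253.8  -61. ]
lip [681.2 -91.3 176.3]
rimTL [ 884.6   87.3 -113.6]
rimTR [ 844.5 -320.4 -114.3]
plane [-0.91498639  0.09305183  0.39260828] [616.35731896 -90.43119829  61.63115575] 6083 1.076660702125066 ang 1.1673304554033415
-200 53; -180 78; -160 249; -140 26; -120 31; -100 105; -80 277; -60 722; -40 658; -20 1724; 0 4; 20 0; 40 0; 60 0; 80 0; 100 0; 120 0; 140 0; 160 0; 180 0; 200 0; 220 0; 240 0; 260 0; 280 0; 300 0; 320 0; 340 0; 360 0; 380 0;
```

View pics/topz.png

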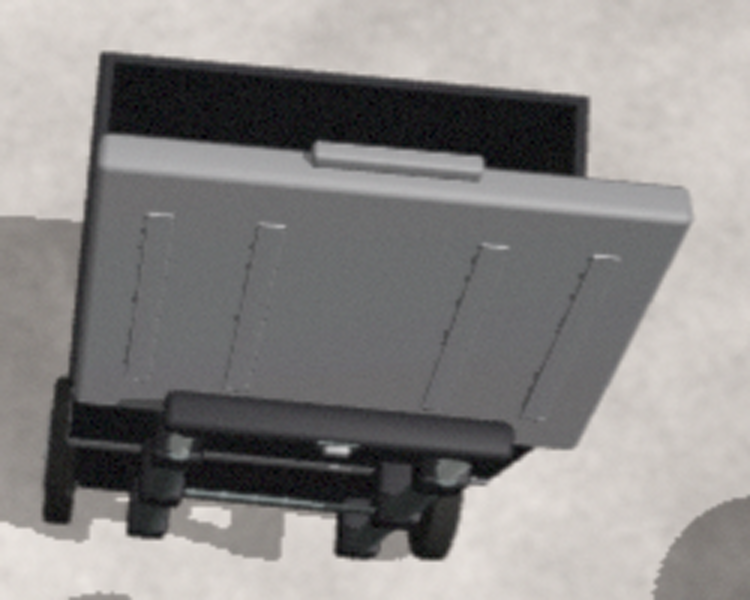

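Request:
{"name": "play_rows", "arguments": {"hand": 0, "targets": [{"linear": [40, -24, 0], "turn": -0.08}, {"linear": [80, -48, 0], "turn": -0.17}, {"linear": [120, -72, 0], "turn": -0.25}, {"linear": [160, -96, 0], "turn": -0.33}, {"linear": [200, -120, 0], "turn": -0.42}, {"linear": [240, -145, 0], "turn": -0.5}, {"linear": [280, -169, 0], "turn": -0.58}, {"linear": [320, -193, 0], "turn": -0.67}, {"linear": [360, -217, 0], "turn": -0.75}, {"linear": [400, -241, 0], "turn": -0.83}, {"linear": [440, -265, 0], "turn": -0.92}, {"linear": [480, -290, 0], "turn": -1.0}, {"linear": [510, -307, 0], "turn": -1.063}, {"linear": [510, -307, 0], "turn": -1.063}, {"linear": [510, -307, 40], "turn": -1.063}, {"linear": [510, -307, 80], "turn": -1.063}, {"linear": [510, -307, 80], "turn": -1.063}]}}

```text
t: 2.22
eef_pos: [592.9, -90.9, 210.0]
tcp_rot: [-3.136, -0.001, 1.468]
ft_force: [-0.1, 0.4, 0.5]
opening: 0.002
```

Request:
{"name": "play_rows", "arguments": {"targets": [{"linear": [0, 20, 0], "turn": 0}, {"linear": [0, 32, 0], "turn": 0}, {"linear": [0, 40, 0], "turn": 0}, {"linear": [0, 48, 3], "turn": 0}, {"linear": [0, 58, 6], "turn": 0}, {"linear": [0, 70, 10], "turn": 0}, {"linear": [0, 82, 15], "turn": 0}, {"linear": [0, 94, 21], "turn": 0}, {"linear": [0, 105, 27], "turn": 0}, {"linear": [0, 116, 34], "turn": 0}, {"linear": [0, 126, 41], "turn": 0}, {"linear": [0, 136, 49], "turn": 0}, {"linear": [0, 146, 57], "turn": 0}, {"linear": [0, 155, 66], "turn": 0}, {"linear": [0, 164, 75], "turn": 0}]}}

```text
t: 4.1
eef_pos: [758.0, -106.9, 136.5]
tcp_rot: [-3.142, 0.0, 1.47]
ft_force: [-1.1, 0.5, 3.0]
opening: 0.004
```

Run:
```python
from h import *
snap('scene','s1'); s=env.state(); print(s['ft_force'],s['joints'])
```

```text
[-1.71589113 -0.18101691 -0.420517  ] [-2.26204132e-01  8.45709429e-01  1.29050071e+00 -5.99268940e-05
  1.00667804e+00 -1.25121515e-01]
```

View pics/s1.png

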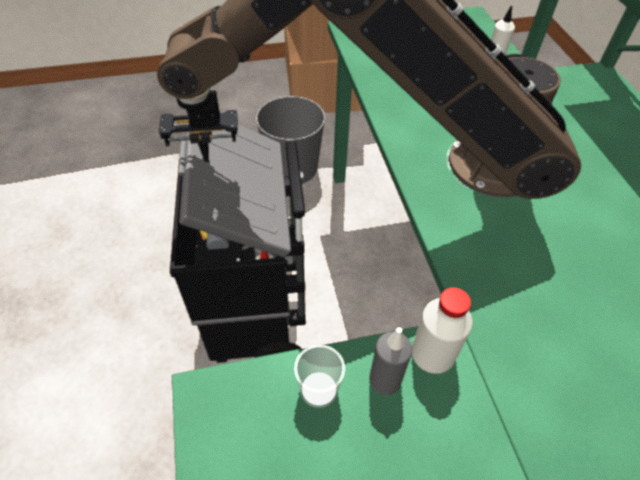

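The lid is partly down, with its free edge near (190,180), and the fingers are pushing on its face. I'll keep going.

Request:
{"name": "play_rows", "arguments": {"targets": [{"linear": [0, 9, 10], "turn": 0}, {"linear": [0, 17, 20], "turn": 0}, {"linear": [0, 24, 31], "turn": 0}, {"linear": [0, 31, 42], "turn": 0}, {"linear": [0, 37, 53], "turn": 0}, {"linear": [0, 43, 64], "turn": 0}, {"linear": [0, 48, 76], "turn": 0}, {"linear": [0, 52, 88], "turn": 0}, {"linear": [0, 56, 100], "turn": 0}, {"linear": [0, 60, 112], "turn": 0}, {"linear": [0, 61, 119], "turn": 0}, {"linear": [0, 62, 125], "turn": 0}, {"linear": [0, 62, 129], "turn": 0}, {"linear": [0, 62, 133], "turn": 0}, {"linear": [0, 62, 133], "turn": 0}]}}

```text
t: 6.02
eef_pos: [818.9, -113.0, 4.0]
tcp_rot: [-3.141, 0.0, 1.47]
ft_force: [0.5, 0.3, -0.1]
opening: 0.005
```

Request:
{"name": "play_rows", "arguments": {"targets": [{"linear": [0, 0, 2], "turn": 0}, {"linear": [0, 0, 4], "turn": 0}, {"linear": [0, 0, 5], "turn": 0}, {"linear": [0, 0, 5], "turn": 0}]}}

```text
t: 6.52
eef_pos: [819.1, -113.1, 2.8]
tcp_rot: [3.142, 0.0, 1.47]
ft_force: [-12.4, 1.3, 24.1]
opening: 0.003
```

Request:
{"name": "play_rows", "arguments": {"targets": [{"linear": [0, 0, 1], "turn": 0}, {"linear": [0, 0, 2], "turn": 0}, {"linear": [0, 0, 2], "turn": 0}]}}

```text
t: 6.9
eef_pos: [819.2, -113.0, 2.7]
tcp_rot: [-3.142, 0.0, 1.47]
ft_force: [-18.7, 3.4, 37.6]
opening: 0.002
```

Request:
{"name": "play_rows", "arguments": {"hand": 95, "targets": [{"linear": [0, 0, -10], "turn": 0}, {"linear": [0, 0, -40], "turn": 0}, {"linear": [0, 0, -80], "turn": 0}, {"linear": [0, 0, -120], "turn": 0}, {"linear": [0, -40, -150], "turn": 0}, {"linear": [0, -80, -150], "turn": 0}]}}

```text
t: 7.65
eef_pos: [739.2, -105.0, 149.9]
tcp_rot: [3.137, 0.001, 1.47]
ft_force: [0.6, -0.5, -0.7]
opening: 0.58
```

Run:
```python
from h import *
snap('scene','s2'); im,d=snap('top','t2'); P=pts('scene',np.load('pics/s2.npy'))
np.save('pics/Ps2.npy',P); np.save('pics/Pt2.npy',pts('top',d))
```

```text
(no output)
```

View pics/s2.png

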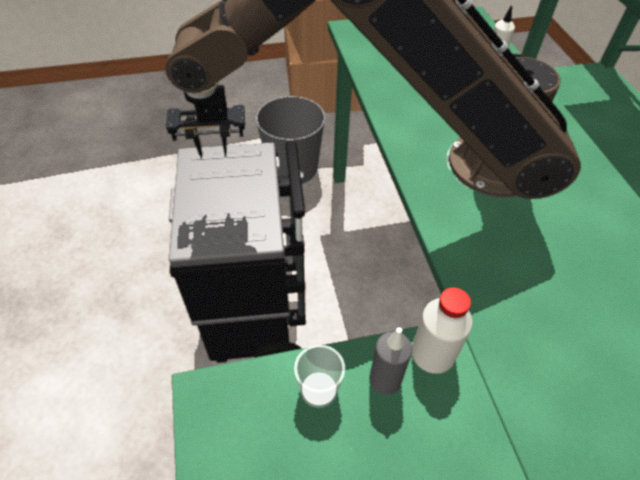

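View pics/t2.png

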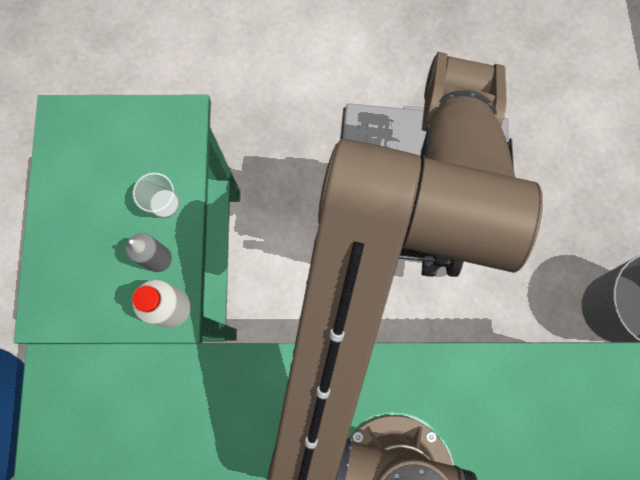

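The lid looks level on the rim in the scene view, with its top spanning (180,150) to (280,250). The bar runs along roughly (290,150) to (297,240). I'll check the lid plane and the bar.

Run:
```python
from h import *
P=np.load('pics/Ps2.npy');d=np.load('pics/s2.npy')
m=np.zeros((480,640),np.uint8);cv2.fillPoly(m,[np.array([[185,165],[270,160],[275,240],[185,248]])],1)
X=P[(m>0)&(d>0)]
for _ in range(4):
    n=np.linalg.svd(X-X.mean(0),full_matrices=False)[2][2]; r=(X-X.mean(0))@n; X=X[abs(r)<max(2,1.5*r.std())]
n*=np.sign(n[2]);print('lid',n,X.mean(0),r.std())
ps=-.1025
C=np.array([[np.cos(ps),-np.sin(ps)],[np.sin(ps),np.cos(ps)]])
Q=P.copy();Q[...,:2]=P[...,:2]@C
for v in range(140,260,8):
    print(v,[tuple(Q[v,u].round().astype(int)) for u in range(284,306,4)])
# top0 bar
P=pts('top',np.load('pics/top0.npy'));Q=P.copy();Q[...,:2]=P[...,:2]@C
b=Q[215:260,355:500].reshape(-1,3);b=b[(b[:,2]>-25)&(b[:,2]<5)&(b[:,0]<575)]
print(np.percentile(b,[0,2,10,50,90,98,100],axis=0).round(1))
for u in (385,405,422,440,460): print(u,[tuple(Q[v,u].round().astype(int)) for v in range(220,250,2)])
im=cv2.imread('pics/s2.png'); cv2.imwrite('pics/s2z.png',cv2.resize(im[130:330,160:330],None,fx=3,fy=3,interpolation=cv2.INTER_CUBIC))
```

```text
lid [ 7.72782286e-06 -3.65264104e-03  9.99993329e-01] [722.7389569  -71.13323021 -75.45824201] 1.092593291929185
140 [(np.int64(544), np.int64(-689), np.int64(-458)), (np.int64(527), np.int64(-687), np.int64(-458)), (np.int64(510), np.int64(-690), np.int64(-462)), (np.int64(494), np.int64(-686), np.int64(-459)), (np.int64(477), np.int64(-690), np.int64(-464)), (np.int64(460), np.int64(-692), np.int64(-467))]
148 [(np.int64(545), np.int64(-703), np.int64(-514)), (np.int64(552), np.int64(-127), np.int64(-10)), (np.int64(541), np.int64(-129), np.int64(-13)), (np.int64(529), np.int64(-131), np.int64(-15)), (np.int64(478), np.int64(-683), np.int64(-502)), (np.int64(460), np.int64(-694), np.int64(-513))]
156 [(np.int64(547), np.int64(-695), np.int64(-552)), (np.int64(554), np.int64(-100), np.int64(-15)), (np.int64(543), np.int64(-96), np.int64(-12)), (np.int64(532), np.int64(-97), np.int64(-15)), (np.int64(478), np.int64(-697), np.int64(-560)), (np.int64(460), np.int64(-705), np.int64(-569))]
164 [(np.int64(549), np.int64(-710), np.int64(-613)), (np.int64(557), np.int64(-68), np.int64(-15)
[... 6431 characters left out ...]
64(-115), np.int64(-27)), (np.int64(580), np.int64(-119), np.int64(-43)), (np.int64(576), np.int64(-120), np.int64(-46)), (np.int64(574), np.int64(-123), np.int64(-58)), (np.int64(571), np.int64(-124), np.int64(-64)), (np.int64(554), np.int64(-114), np.int64(-14)), (np.int64(549), np.int64(-114), np.int64(-15)), (np.int64(544), np.int64(-115), np.int64(-15)), (np.int64(539), np.int64(-114), np.int64(-12)), (np.int64(534), np.int64(-114), np.int64(-12)), (np.int64(529), np.int64(-115), np.int64(-13)), (np.int64(526), np.int64(-117), np.int64(-21)), (np.int64(539), np.int64(-134), np.int64(-100)), (np.int64(536), np.int64(-137), np.int64(-112)), (np.int64(534), np.int64(-141), np.int64(-126))]
```

View pics/s2z.png

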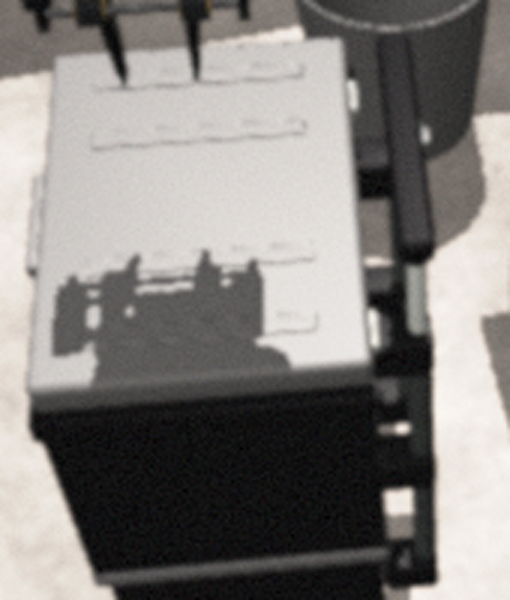

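The lid is level to 0.004 rad, with its top at z = -75.5. The bar top is at about -13, so its centre is near -26. I'll move above the bar.

Request:
{"name": "play_rows", "arguments": {"hand": 95, "targets": [{"linear": [0, -40, 0], "turn": 0}, {"linear": [1, -80, 0], "turn": 0}, {"linear": [1, -120, 0], "turn": 0}, {"linear": [2, -160, 0], "turn": 0}, {"linear": [2, -195, 0], "turn": 0}, {"linear": [2, -207, 0], "turn": 0}, {"linear": [2, -207, 0], "turn": 0}, {"linear": [2, -207, 15], "turn": 0}, {"linear": [2, -207, 30], "turn": 0}, {"linear": [2, -207, 30], "turn": 0}]}}

```text
t: 9.0
eef_pos: [533.5, -82.0, 115.3]
tcp_rot: [-3.139, -0.0, 1.47]
ft_force: [-0.2, -0.5, 0.2]
opening: 0.994
```

Run:
```python
from h import *
snap('scene','s3'); s=env.state(); print(s['eef_pos'],s['tcp_rot'],s['opening'])
im=cv2.imread('pics/s3.png'); cv2.imwrite('pics/s3z.png',cv2.resize(im[80:280,160:360],None,fx=3,fy=3,interpolation=cv2.INTER_CUBIC))
```

```text
[533.70999232 -82.08392622 116.12765557] [-3.13973836e+00 -2.27508277e-04  1.46987719e+00] 0.9950697484886117
```

View pics/s3z.png

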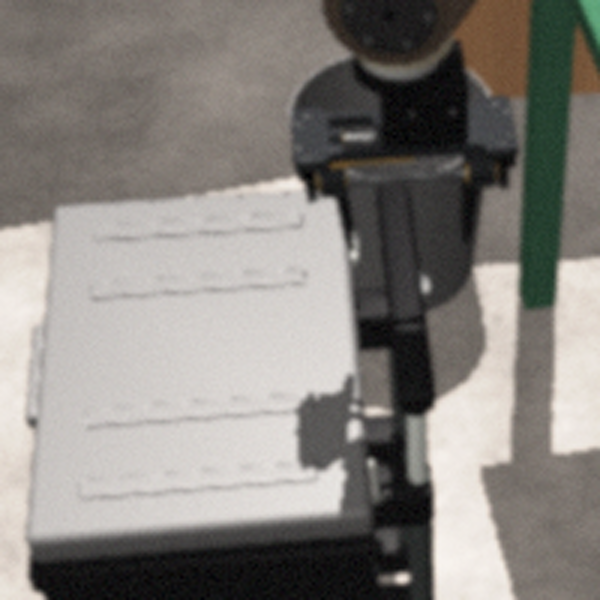

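The gripper straddles the bar, with the fingers on either side of it. Next I'll descend and pinch.

Request:
{"name": "play_rows", "arguments": {"targets": [{"linear": [0, 0, 25], "turn": 0}, {"linear": [0, 0, 50], "turn": 0}, {"linear": [0, 0, 70], "turn": 0}, {"linear": [0, 0, 83], "turn": 0}, {"linear": [0, 0, 83], "turn": 0}]}}

```text
t: 9.68
eef_pos: [533.7, -82.1, 33.7]
tcp_rot: [-3.141, -0.0, 1.47]
ft_force: [-0.3, -0.7, -0.6]
opening: 1.0
```

Request:
{"name": "play_rows", "arguments": {"hand": 0, "targets": [{"linear": [0, 0, 0], "turn": 0}, {"linear": [0, 0, 0], "turn": 0}, {"linear": [0, 0, 0], "turn": 0}, {"linear": [0, 0, 0], "turn": 0}, {"linear": [0, 0, 0], "turn": 0}, {"linear": [0, 0, 0], "turn": 0}, {"linear": [0, 0, 0], "turn": 0}, {"linear": [0, 0, 0], "turn": 0}]}}

```text
t: 10.68
eef_pos: [537.0, -82.5, 34.8]
tcp_rot: [3.133, 0.001, 1.47]
ft_force: [15.1, 4.5, -4.3]
opening: 0.345
```

The opening is 33 mm, so the button is in. The bar sits about 4 mm further along +x than my command, so I'll relieve that and then lift a little.

Request:
{"name": "play_rows", "arguments": {"targets": [{"linear": [0, 2, 0], "turn": 0}, {"linear": [0, 4, 0], "turn": 0}, {"linear": [0, 4, 0], "turn": 0}]}}

```text
t: 11.05
eef_pos: [537.6, -82.6, 34.2]
tcp_rot: [-3.141, 0.0, 1.47]
ft_force: [-0.5, 0.7, 1.3]
opening: 0.344
```

Request:
{"name": "play_rows", "arguments": {"targets": [{"linear": [0, 0, -3], "turn": 0}, {"linear": [0, 0, -8], "turn": 0}, {"linear": [0, 0, -15], "turn": 0}, {"linear": [0, 0, -20], "turn": 0}]}}

```text
t: 11.55
eef_pos: [537.6, -82.5, 54.8]
tcp_rot: [-3.141, 0.0, 1.47]
ft_force: [-0.9, -1.8, -4.6]
opening: 0.345
```

Request:
{"name": "play_rows", "arguments": {"targets": [{"linear": [0, 0, -10], "turn": 0}, {"linear": [0, 0, -25], "turn": 0}, {"linear": [0, 0, -45], "turn": 0}, {"linear": [0, 0, -65], "turn": 0}, {"linear": [0, 0, -85], "turn": 0}, {"linear": [0, 0, -105], "turn": 0}, {"linear": [0, 0, -125], "turn": 0}, {"linear": [0, 0, -145], "turn": 0}, {"linear": [0, 0, -165], "turn": 0}, {"linear": [0, 0, -185], "turn": 0}, {"linear": [0, 0, -205], "turn": 0}, {"linear": [0, 0, -225], "turn": 0}, {"linear": [0, 0, -245], "turn": 0}, {"linear": [0, 0, -260], "turn": 0}, {"linear": [0, 0, -275], "turn": 0}, {"linear": [0, 0, -285], "turn": 0}, {"linear": [0, 0, -290], "turn": 0}, {"linear": [0, 0, -290], "turn": 0}]}}

```text
t: 13.8
eef_pos: [537.6, -82.5, 344.4]
tcp_rot: [-3.141, 0.0, 1.47]
ft_force: [-1.4, -2.1, -1.4]
opening: 0.342
```

Request:
{"name": "play_rows", "arguments": {"targets": [{"linear": [0, 0, -3], "turn": 0}, {"linear": [0, 0, -6], "turn": 0}, {"linear": [0, 0, -8], "turn": 0}, {"linear": [0, 0, -8], "turn": 0}]}}

```text
t: 14.3
eef_pos: [537.6, -82.5, 352.4]
tcp_rot: [-3.141, 0.0, 1.47]
ft_force: [-2.9, -2.5, -1.4]
opening: 0.343
```

Request:
{"name": "play_rows", "arguments": {"targets": [{"linear": [0, 0, -1], "turn": 0}, {"linear": [0, 0, -2], "turn": 0}, {"linear": [0, 0, -2], "turn": 0}]}}

```text
t: 14.68
eef_pos: [537.6, -82.5, 354.2]
tcp_rot: [-3.141, 0.0, 1.47]
ft_force: [-3.5, -2.4, -4.8]
opening: 0.345
```

Request:
{"name": "play_rows", "arguments": {"targets": [{"linear": [0, 0, -1], "turn": 0}, {"linear": [0, 0, -2], "turn": 0}, {"linear": [0, 0, -2], "turn": 0}]}}

```text
t: 15.05
eef_pos: [537.7, -82.5, 354.3]
tcp_rot: [-3.139, -0.0, 1.47]
ft_force: [3.4, -4.6, -23.9]
opening: 0.34
```

Run:
```python
from h import *
snap('scene','s4');  s=env.state(); print(s['t'],s['eef_pos'],s['ft_force'],s['opening'])
```

```text
15.1 [537.66197076 -82.55893917 354.32275427] [  3.15816972  -5.23776795 -24.90481679] 0.3405779697154466
```

View pics/s4.png

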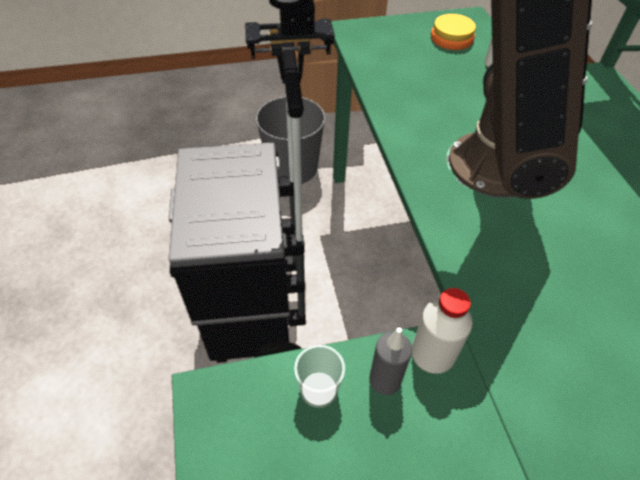

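The handle is at its end stop: travel is 320 mm and the force jumped to 25 N. I'll ease the pull a little and then check for slip and lid position.

Request:
{"name": "play_rows", "arguments": {"targets": [{"linear": [0, 0, 1], "turn": 0}, {"linear": [0, 0, 1], "turn": 0}, {"linear": [0, 0, 1], "turn": 0}, {"linear": [0, 0, 1], "turn": 0}, {"linear": [0, 0, 1], "turn": 0}, {"linear": [0, 0, 1], "turn": 0}, {"linear": [0, 0, 1], "turn": 0}, {"linear": [0, 0, 1], "turn": 0}]}}

```text
t: 16.1
eef_pos: [537.6, -82.5, 354.3]
tcp_rot: [-3.14, -0.0, 1.47]
ft_force: [2.2, -4.1, -25.0]
opening: 0.347
```

Run:
```python
from h import *
im,d=snap('scene','s5');P=pts('scene',d);  s=env.state(); print(s['t'],s['eef_pos'],s['ft_force'],s['opening'])
m=np.zeros((480,640),np.uint8);cv2.fillPoly(m,[np.array([[185,165],[270,160],[275,240],[185,248]])],1)
X=P[(m>0)&(d>0)]
for _ in range(4):
    n=np.linalg.svd(X-X.mean(0),full_matrices=False)[2][2]; r=(X-X.mean(0))@n; X=X[abs(r)<max(2,1.5*r.std())]
print('lid',n,X.mean(0))
for v in range(60,120,6): print(v,[P[v,u].round().astype(int).tolist() for u in (288,292,296,300)])
cv2.imwrite('pics/s5z.png',cv2.resize(im[0:200,220:360,::-1],None,fx=3,fy=3,interpolation=cv2.INTER_CUBIC))
```

```text
16.15 [537.60289611 -82.52557471 354.32589232] [  2.45673911  -4.01507996 -25.75288051] 0.34615297569289566
lid [-2.17159972e-04 -3.25922877e-03  9.99994665e-01] [722.79546453 -70.83311173 -75.47871611]
60 [[537, -114, 306], [529, -107, 309], [314, -1302, -451], [518, -70, 330]]
66 [[542, -86, 309], [533, -86, 308], [524, -87, 306], [518, -68, 318]]
72 [[545, -67, 307], [537, -64, 308], [528, -66, 305], [518, -69, 302]]
78 [[549, -46, 306], [541, -44, 307], [532, -42, 307], [519, -70, 287]]
84 [[553, -23, 308], [545, -19, 309], [537, -19, 308], [302, -1272, -568]]
90 [[557, -3, 307], [548, -1, 307], [541, 2, 308], [531, -1, 305]]
96 [[560, 14, 305], [552, 20, 308], [544, 23, 309], [536, 25, 309]]
102 [[564, 36, 306], [556, 41, 308], [548, 40, 307], [540, 41, 306]]
108 [[566, 46, 299], [558, 52, 302], [551, 55, 304], [542, 55, 302]]
114 [[565, 37, 277], [559, 52, 288], [550, 51, 286], [542, 51, 285]]
```

View pics/s5z.png

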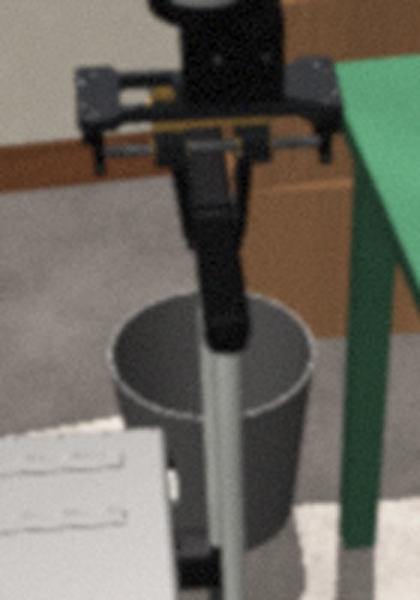

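Request:
{"name": "play_rows", "arguments": {"targets": [{"linear": [0, 0, 0.7], "turn": 0}, {"linear": [0, 0, 0.7], "turn": 0}, {"linear": [0, 0, 0.7], "turn": 0}, {"linear": [0, 0, 0.7], "turn": 0}, {"linear": [0, 0, 0.7], "turn": 0}, {"linear": [0, 0, 0.7], "turn": 0}]}}

```text
t: 16.9
eef_pos: [537.6, -82.5, 354.3]
tcp_rot: [-3.141, 0.0, 1.47]
ft_force: [0.3, -4.3, -24.0]
opening: 0.343
```

Request:
{"name": "play_rows", "arguments": {"targets": [{"linear": [0, 0, 0], "turn": 0}, {"linear": [0, 0, 0], "turn": 0}, {"linear": [0, 0, 0], "turn": 0}, {"linear": [0, 0, 0], "turn": 0}, {"linear": [0, 0, 0], "turn": 0}, {"linear": [0, 0, 0], "turn": 0}, {"linear": [0, 0, 0], "turn": 0}, {"linear": [0, 0, 0], "turn": 0}]}}

```text
t: 17.9
eef_pos: [537.6, -82.5, 354.3]
tcp_rot: [-3.141, 0.0, 1.47]
ft_force: [-0.2, -4.5, -24.3]
opening: 0.34
```

Force, height and opening all held steady for a full second, so I'm handing it in.

Run:
```python
from cell import env
print(env.job_done()); s=env.state(); print(s['t'],s['eef_pos'],s['ft_force'],s['opening'])
```

```text
the job is handed in; nothing more can be done
None
the job is handed in; nothing more can be done
```

The lid is shut, and the handle is drawn up to its second stop with the bar held in the gripper. I handed the job in at about 18 s of the 51 s allowed.

- **Lid:** I pushed it down with the closed fingertips until it met a hard stop. After the handle was up, the scene camera showed it level to about 0.003 rad, with its top face at z ≈ -75.5, the same as just after closing.
- **Handle:** I pinched the bar's middle across the button. The opening stayed at about 33 mm against 39 mm with the button out, so the button is fully in. I drew the handle up in one stretch past the first stop to the end of travel. TCP rise and camera bar height (top from about -13 to 307) both give about 320 mm.
- **Hold:** Over the last second before handing in, TCP height, grip opening and an upward pull of about 24 N stayed steady. Easing the commanded height by almost 2 mm barely lowered that pull.
- **Bystanders:** The bottles and the beaker look unmoved in the pictures; I did not measure them.

**Disagreements along the way:**
- My first rim height was about 4 mm too low, and the tip contact and later lid fit corrected it.
- The bar was about 4 mm further along +x than I had commanded. That gave about 15 N sideways on closing, which I relieved before lifting.
- The fingertips pressed the shut lid with about 42 N in total at the bottom of the push (37.6 N of it vertical). The 40 N limit is stated for the arm and gripper body, and this contact was at the fingertips only.

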